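# Index the lamp over the culture dish and hold the pin home

### The job

The lamp on this stand's boom is pinned half-way between the two specimens and should light the round culture dish. Pull up the spring plunger on the lamp's sleeve, slide the sleeve along the bar to the next hole, the one that brings the lamp over the round dish, and let the pin go fully home in that hole; leave the specimens and the other things where they are. Finish still gripping the plunger knob with the pin home: do not let go, I will tighten the clamp screw while you hold it.

Things in the scene. Friction and masses are not known exactly. Their poses are not given: they have to be found in the camera images.
- stand: lamp stand, fixed: cream base 190 x 440 x 20 mm, black stage plate (top at 34 mm), column at its +y end, level square steel bar (25 mm) along the stand's y axis at x = -50 mm, top face at 165 mm. Five 12.5 mm holes in the bar's top, 60 mm apart, the middle one at y = 0. Origin: underside of the base, level with the middle hole along y; z up; turned about z by up to 0.45
- sleeve (a joint): position (m) of the aluminium sleeve (37 x 37 mm, 90 mm long, top at 171 mm) that slides on the bar and carries the black lamp head (47 mm dia) towards the stand's +x. Grows towards the stand's +y, range -0.105 to 0.105. Starts at 0, pinned in the middle hole; the next holes are at +0.060 and -0.060. Drag about 1.5 N; up to 1.8 mm play when pinned
- plunger (a joint): lift (m) of the spring plunger on the sleeve: 0 = pin fully home, 8 mm deep in a hole; 0.013 = fully pulled up. The pin (9 mm, round nose) is clear of the bar above 0.008 and rests on the bar at 0.008 between holes. The spring always pushes it down: 6 N at home, 10 N fully pulled
- knob (a point): centre of the plunger's pull knob: an upright black ribbed cylinder 28 mm dia, 24 mm tall, on top of the sleeve; it starts 203 mm above the bench, its underside 20 mm above the sleeve's top face; below it stands only a 20 mm dia steel housing. Nothing higher stands near it
- lamp (a point): centre of the lamp's lens, 101 mm above the bench, in line with the plunger across the bar (80 mm from the knob's axis towards the stand's +x); the lamp shines straight down
- dish_centre (a point): centre of the round culture dish with its lid, 63 mm dia, 16 mm tall, standing on the stage plate below one of the two next holes' lamp positions, on either side of the lamp
- wellplate_centre (a point): centre of the square four-well plate, 66 x 66 x 16 mm, standing on the stage plate on the other side of the lamp; to be left alone
- oil_bottle: small amber bottle, 30 mm dia, 62 mm tall, on the bench beyond the stand, on its +x side; origin at its underside; to be left alone
- stage_insert: black flat disc, 108 mm dia, 4 mm thick, with a hole in the middle, lying on the bench beyond the stand, on its +x side; origin at its underside; to be left alone
There are look-alikes about, which are no part of the job. What is shaped like the part that bears dish_centre but green or orange is not meant.

How it is judged:
By the outcome, as a careful person would: the job done as asked, in the order asked, and still so for the second after the job is handed in, while the arm keeps its last pose, push and grip.
It also fails if it takes over 35 s, if anything falls off the work surface, if the arm or the gripper's body presses on something with over 40 N, if the wrist force passes 120 N, or if a joint passes its speed limit or range.

### The arm

A 7-joint arm with a two-finger parallel gripper is mounted at the origin on the work surface. World frame = base frame: x ahead of the robot, y to its left, z up, the work surface at z = 0. Lengths are in m, angles in rad, forces in N, time in s.
With the tool pointing down it reaches from about 0.4 to 0.875 m from the base axis. Payload 4.4 kg.
Tool frame: the origin (TCP) lies at the very end of the fingers, on their centre line; the grasp point (between the pads) lies 19 mm behind it; z points along the fingers, y is the line along which they close (so a half turn about z gives the same grasp; the last joint's range is limited). The gripper opens to 85 mm and grips with 20 to 120 N. Pads are 22 mm wide; open, the fingers measure 114 mm over their backs; the gripper's body (76 mm by 85 mm) begins 54 mm behind the grasp point. The pads swing forward as they close: fully open they stand 13 mm farther back than shut.
Start: joints at [-0.066, 0.628, 0.038, 1.517, -0.027, 0.996, -0.02], TCP at [0.65, 0, 0.231] pointing down, gripper open.
Joint ranges: [-3.06, 3.06], [-0.37, 2.12], [-1.25, 1.32], [0.18, 2.47], [-1.1, 4.24], [0.23, 1.98], [-2.94, 2.94]. Speed limits (rad/s): [2.57, 2.57, 3.14, 3.14, 3.14, 3.14, 3.14].

### API

Orientations are given as a rotation vector (axis times angle).
In Python, from rig import * gives the robot as it stands. The module is installed in compiled form; this text tells all that it offers.
- The arm moves only by the tool play_rows, never from a script. Its arguments are lists of equal length, an entry for each row: "twist": the turn, a rotation vector about the tool's x, y, z in degrees, a list of three; "offset": the shift along the tool's x, y, z in mm, a list of three; "gripper": the gripper command: -1 is shut, 1 is fully open, values between are in proportion. In form: {"twist": [[wx, wy, wz], ...], "offset": [[tx, ty, tz], ...], "gripper": [gripper, ...]}. A call has 1 to 12 rows; each row is the pose to reach, as a shift and turn from the pose commanded when the call began, along the tool's axes at that moment; what a row does not reach only later rows make up. A row lasts 1/10 s, in which the tool goes at most 50 mm and 8.59 degrees, less where a joint would pass 70% of its speed; a pose out of reach is approached as far as the arm can. A call with a gripper value outside its range is refused whole. The fingers move at their own pace and stop on an object; the grip force is fixed at half the most. Time passes only in rows, so rows that repeat a pose let the fingers close. It gives the time, the measured TCP pose, the force, the opening and the grip force at its end, in the units of the state.
- read_state(): the state, without advancing time (a new reading comes with each control period).
- camera(name): name is "scene" or "side" or "wrist"; returns a dict with "pixels" (480x640x3 uint8, red, green, blue), "fx", "fy", "cx", "cy" (pixels), "T" (4x4, takes a point from camera to world coordinates); the wrist camera has in their place "hand_eye" (4x4, takes a point from camera to tool coordinates, whose origin is the TCP and whose axes are the flange's). Camera axes: x right, y down, z forward; pixel columns grow to the right and rows downward; lengths in m; the calibration is good to about 2 mm. The wrist camera is an equidistant fisheye: a pixel r from the principal point sees the ray r / f radians off the axis. A picture is of the moment at which its call begins: read the wrist's pose just before it. There is no depth.
- hand_in(): hands the job in; it is judged then, once.
Trained networks look in a picture, given as the dict that the camera call returned (one of the last four; its "shot" number tells which), for a name from the list of things; names that differ only in an ending like _2 or _b are one class to them, and where a whole thing is asked for, a point or a joint stands for the part that bears it (a point fixed in the world has none). Each returns a list of dicts, best first, with "conf" (0 to 1); they miss things now and then, are a little off and sometimes report something else, mostly with a low value. They report only what shows in the picture. A call takes as long as a camera call. They do not tell look-alikes from the thing itself.
- search_frame(picture, query): "at" ([x, y, z] in m, in world coordinates, good to about 4 mm: the middle of the surface that is visible of it).
- masks_of(picture, query): "region" (480x640 bool, what is visible of it).
- spot_point(picture, query): "at" ([x, y, z] in m, in world coordinates, good to about 4 mm: a listed point, or the origin of a listed thing).
The state is a dict: "time_s": time; "joints": joint angles; "dq": joint speeds; "joint_efforts": joint torques, N m; "tool_pos": TCP position; "tcp_rot": TCP orientation; "ft_force": force on the tool from outside, world axes, zero at the start; "moment": the same for the moment, N m; "grip_width": finger opening in m; "grasp_force": force on a finger pad.
Only numpy, scipy, OpenCV 4.12 (cv2) and the standard library are available. Lean on these libraries where they do the work, as an engineer would, in place of code of your own. Each camera call takes 0.05 s, during which the arm holds its last target. There are 200 camera calls.

## Working session

There is one attempt and no reset: what is moved stays moved. The work goes in short steps, Python scripts to look and compute and a tool call to move; the robot and the scene stay as the last step left them, time stands still between calls to the robot, and variables do not carry over. Pictures are saved under pics/ and viewed, at most 10 in all, crops included, and the job is handed in when it is done.

Besides the shell and the picture viewer there is one more tool, called after ">>>" as a command line: name --argument value ..., lists and objects as JSON in quotes. play_rows: Moves the arm, as the interface text tells. Its arguments: {"type":"object","properties":{"twist":{"type":"array"},"offset":{"type":"array"},"gripper":{"type":"array"}},"required":["twist","offset","gripper"]}

```bash
mkdir -p pics
cat > h.py <<'E'
from rig import *
import numpy as np, cv2
def save(p,n): cv2.imwrite('pics/'+n+'.png',p["pixels"][:,:,::-1])
E
python3 - <<'E'
from h import *
s=read_state(); print(s)
for n in ["scene","side"]:
    p=camera(n); save(p,n+"0")
    for q in ["knob","lamp","dish_centre","wellplate_centre","stand"]:
        print(n,q,[(np.round(d["at"],4),round(d["conf"],2)) for d in spot_point(p,q)])
E
```

```text
{'time_s': 0.0, 'joints': array([-0.06582292,  0.62935302,  0.03843035,  1.51836139, -0.02701782,
        0.99632174, -0.01997511]), 'dq': array([ 0.00175792, -0.00116374,  0.00196827, -0.00207507, -0.00096922,
        0.00030853,  0.00033917]), 'joint_efforts': array([-1.11932164e-03, -5.63405585e+01,  1.22606792e+00, -1.93450052e+01,
        1.09587883e-02,  1.05136272e-02, -8.84369996e-06]), 'tool_pos': array([6.49369125e-01, 5.57976354e-05, 2.30386536e-01]), 'tcp_rot': array([-2.22042707e+00, -2.22053286e+00,  2.14293487e-03]), 'ft_force': array([0.17478666, 0.22876797, 0.29566289]), 'moment': array([0.00107036, 0.02439208, 0.02839287]), 'grasp_force': 0.0, 'grip_width': 0.0856882680237594}
scene knob [(array([ 0.4795, -0.1001,  0.2035]), 0.58)]
scene lamp [(array([ 0.5507, -0.0716,  0.1027]), 0.77)]
scene dish_centre [(array([ 0.5285, -0.0137,  0.0423]), 0.94), (array([0.5667, 0.2341, 0.0095]), 0.93), (array([0.76  , 0.0364, 0.0048]), 0.65), (array([0.5303, 0.3273, 0.0081]), 0.62), (array([ 0.4778, -0.1013,  0.2043]), 0.57), (array([0.4617, 0.2572, 0.0109]), 0.56)]
scene wellplate_centre [(array([ 0.5745, -0.1217,  0.0445]), 0.82)]
scene stand [(array([ 0.5184, -0.0788, -0.0028]), 0.67)]
side knob [(array([ 0.4785, -0.1038,  0.2055]), 0.67), (array([ 0.5281, -0.0185,  0.0428]), 0.55)]
side lamp [(array([ 0.548 , -0.0687,  0.1039]), 0.8)]
side dish_centre [(array([0.7568, 0.032 , 0.0074]), 0.98), (array([0.5702, 0.237 , 0.0062]), 0.83), (array([0.5312, 0.3257, 0.0075]), 0.81), (array([ 0.5254, -0.016 ,  0.0401]), 0.74), (array([0.4691, 0.2546, 0.0057]), 0.63)]
side wellplate_centre [(array([ 0.5744, -0.1203,  0.0426]), 0.71)]
side stand []
```

View pics/scene0.png

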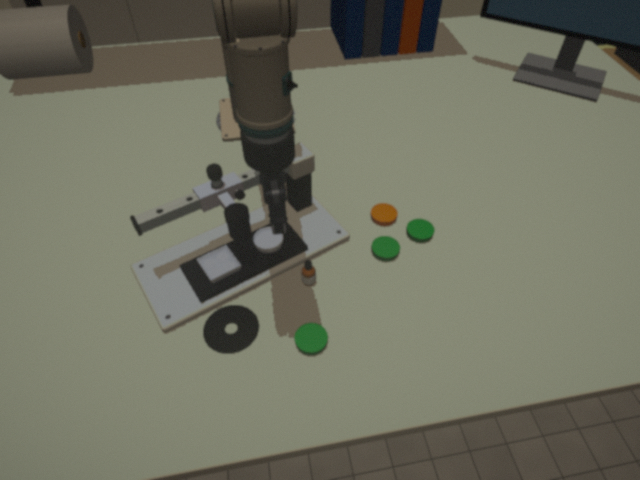

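View pics/side0.png

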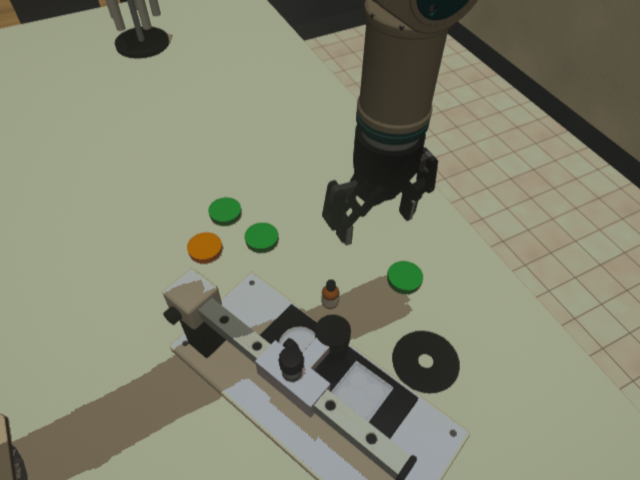

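The round, clear dish is at about (0.527, -0.015), in the scene picture at (268,238), next to the column. The well plate is at scene (218,263), and the green and orange discs are decoys. The stand is turned by about +0.42 rad and the sleeve has to go to +0.060. I'll move above the knob.

>>> play_rows --twist '[[0, 0, -6], [0, 0, -12], [0, 0, -18], [0, 0, -24], [0, 0, -24], [0, 0, -24], [0, 0, -24], [0, 0, -24]]' --offset '[[0, 0, -30], [-30, -50, -40], [-60, -100, -40], [-85, -140, -40], [-102, -170, -40], [-102, -170, -40], [-102, -170, -40], [-102, -170, -40]]' --gripper '[1, 1, 1, 1, 1, 1, 1, 1]'

```text
time_s: 1.4
tool_pos: [0.4814, -0.1013, 0.2717]
tcp_rot: [1.709, 2.634, 0.002]
ft_force: [0.9, -0.6, 0.8]
grip_width: 0.0854
grasp_force: 0.0
```

Run:
```python
from h import *
s=read_state(); print(s["tool_pos"],s["tcp_rot"],s["time_s"])
for n in ["wrist","scene","side"]:
    p=camera(n); save(p,n+"1")
    for q in ["knob","lamp","dish_centre","wellplate_centre"]:
        print(n,q,[(np.round(d["at"],4),round(d["conf"],2)) for d in spot_point(p,q)][:2])
    if n=="wrist": print(p["hand_eye"],p["fx"],p["cx"],p["cy"])
```

```text
[ 0.48137207 -0.10132275  0.27170982] [1.70913406e+00 2.63431815e+00 2.08134518e-03] 1.4
wrist knob [(array([ 0.4798, -0.1005,  0.2084]), 0.72)]
wrist lamp [(array([ 0.5506, -0.0661,  0.1005]), 0.69)]
wrist dish_centre [(array([0.7564, 0.0375, 0.0095]), 0.84), (array([ 0.5249, -0.0137,  0.0398]), 0.63)]
wrist wellplate_centre [(array([ 0.5787, -0.1184,  0.0439]), 0.68), (array([ 0.618 ,  0.0558, -0.0036]), 0.57)]
[[ 4.16904571e-04 -9.49755340e-01 -3.12993004e-01  8.00364926e-02]
 [ 9.99999553e-01  6.61416156e-04 -6.75028317e-04  8.27254492e-04]
 [ 8.48130378e-04 -3.12992583e-01  9.49755192e-01 -1.43692249e-01]
 [ 0.00000000e+00  0.00000000e+00  0.00000000e+00  1.00000000e+00]] 371.64829954431775 321.8019635991063 241.79727524222685
scene knob [(array([ 0.4768, -0.1015,  0.2029]), 0.51), (array([ 0.5738, -0.1214,  0.0442]), 0.22)]
scene lamp [(array([ 0.5521, -0.072 ,  0.1054]), 0.91)]
scene dish_centre [(array([0.4621, 0.2611, 0.0106]), 0.93), (array([0.7597, 0.0359, 0.0076]), 0.92)]
scene wellplate_centre [(array([ 0.5735, -0.1209,  0.0441]), 0.89)]
side knob [(array([ 0.4805, -0.101 ,  0.2067]), 0.67)]
side lamp [(array([ 0.5499, -0.0686,  0.0998]), 0.86)]
side dish_centre [(array([0.7564, 0.0331, 0.0082]), 0.97), (array([0.5301, 0.3248, 0.0088]), 0.97)]
side wellplate_centre [(array([ 0.5721, -0.1231,  0.0385]), 0.97), (array([ 0.5279, -0.0149,  0.0398]), 0.44)]
```

View pics/wrist1.png

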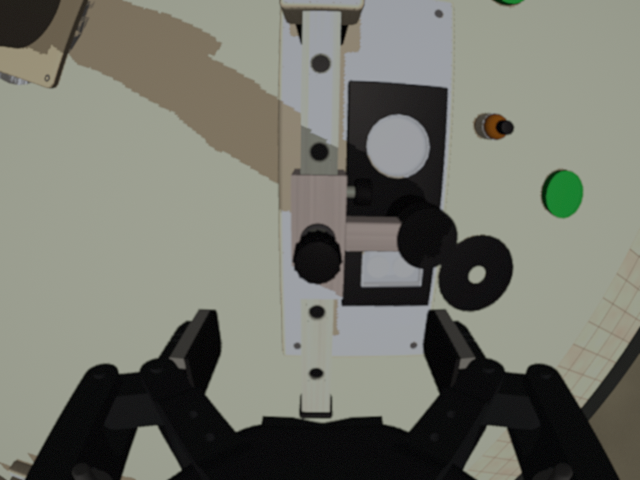

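The wrist view shows the knob top at about (317,258). The bar runs almost straight up the picture, with holes at (320,63), (319,152), (316,312) and (316,373). The clear dish is on the column side at (398,146). I'll fit the stand pose from the holes.

Run:
```python
from h import *
from scipy.spatial.transform import Rotation as R
s=read_state(); p=camera("wrist")
H=p["hand_eye"];f=p["fx"];cx=p["cx"];cy=p["cy"]
W=np.eye(4);W[:3,:3]=R.from_rotvec(s["tcp_rot"]).as_matrix();W[:3,3]=s["tool_pos"]
T=W@H
def ray(u,v,z):
    d=np.array([u-cx,v-cy]);r=np.hypot(*d);t=r/f
    c=np.r_[d/r*np.sin(t),np.cos(t)]; w=T[:3,:3]@c
    return T[:3,3]+w*(z-T[2,3])/w[2]
hs=[ray(*q,.165) for q in [(320,63),(319,152),(316,312),(316,373)]]
print(np.round(hs,4)); 
y=np.array(hs)[:,:2]; n=np.array([120,60,-60,-120.])/1000
sl=(n@(y-y.mean(0)))/(n@n); print("dir",sl,np.hypot(*sl),"yaw",np.arctan2(-sl[0],sl[1]),"mid",y.mean(0))
print("tool x dir",W[:3,0],"tool y",W[:3,1])
# knob
m=masks_of(p,"knob")[0]["region"]; vs,us=np.nonzero(m); print("mask",us.min(),us.max(),vs.min(),vs.max(),us.mean(),vs.mean())
print("knob",ray(317,258,.215), ray(us.mean(),vs.mean(),.21))
for k in (ray(317,258,.215),np.r_[y.mean(0),0]):
    print("tool off",W[:3,:3].T@(k-W[:3,3])*1000)
```

```text
[[ 0.4302  0.0084  0.165 ]
 [ 0.4541 -0.0469  0.165 ]
 [ 0.5005 -0.1573  0.165 ]
 [ 0.5244 -0.2121  0.165 ]]
dir [-0.39135942  0.91885557] 0.9987280689914129 yaw 0.4026500621385665 mid [ 0.47731653 -0.10198002]
tool x dir [-4.06728936e-01  9.13548889e-01 -1.19203375e-05] tool y [9.13548889e-01 4.06728936e-01 2.19768203e-05]
mask 295 344 230 284 319.5582034830431 257.4468377635197
knob [ 0.47634969 -0.09889565  0.215     ] [ 0.47828991 -0.09972082  0.21      ]
tool off [ 4.30324912 -2.07522765 56.32661496]
tool off [  1.09484123  -2.45120024 271.32664501]
```

>>> play_rows --twist '[[0, 0, 1], [0, 0, 1], [0, 0, 1], [0, 0, 1], [0, 0, 1], [0, 0, 1]]' --offset '[[2, -2.5, 20], [2, -2.5, 45], [2, -2.5, 70], [2, -2.5, 87], [2, -2.5, 87], [2, -2.5, 87]]' --gripper '[1, 1, 1, 1, 1, 1]'

```text
time_s: 2.85
tool_pos: [0.4771, -0.1012, 0.1846]
tcp_rot: [-1.734, -2.62, -0.0]
ft_force: [-0.4, 0.6, -0.2]
grip_width: 0.0854
grasp_force: 0.0
```

Run:
```python
from h import *
s=read_state(); print(s["tool_pos"],s["tcp_rot"],s["ft_force"])
p=camera("wrist"); save(p,"wrist2")
print([(d["at"],d["conf"]) for d in spot_point(p,"knob")])
```

```text
[ 0.47711105 -0.10122005  0.18455577] [-1.73405648e+00 -2.61959263e+00 -1.28908639e-05] [-0.3773498   0.61073326 -0.17847572]
[([0.4807, -0.1015, 0.2038], 0.96), ([0.5221, -0.0867, -0.0013], 0.67)]
```

View pics/wrist2.png

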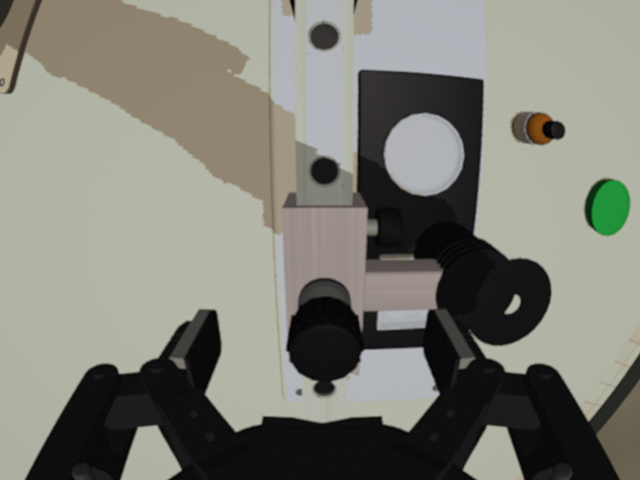

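The knob, around (325,340), sits between the open fingers and is within about 1 mm of centre. The fingers are clear of the lamp, so I'll close them.

>>> play_rows --twist '[[0, 0, 0], [0, 0, 0], [0, 0, 0], [0, 0, 0], [0, 0, 0], [0, 0, 0], [0, 0, 0], [0, 0, 0]]' --offset '[[0, 0.7, 0], [0, 0.7, 0], [0, 0.7, 0], [0, 0.7, 0], [0, 0.7, 0], [0, 0.7, 0], [0, 0.7, 0], [0, 0.7, 0]]' --gripper '[0, -0.2, -1, -1, -1, -1, -1, -1]'

```text
time_s: 3.75
tool_pos: [0.4781, -0.1008, 0.1848]
tcp_rot: [1.733, 2.619, 0.001]
ft_force: [-0.6, 0.3, 6.2]
grip_width: 0.0263
grasp_force: 58.8
```

>>> play_rows --twist '[[0, 0, 0], [0, 0, 0], [0, 0, 0], [0, 0, 0], [0, 0, 0], [0, 0, 0]]' --offset '[[0, 0, -3], [0, 0, -6], [0, 0, -9], [0, 0, -11.5], [0, 0, -11.5], [0, 0, -11.5]]' --gripper '[-1, -1, -1, -1, -1, -1]'

```text
time_s: 4.35
tool_pos: [0.478, -0.1007, 0.1957]
tcp_rot: [1.734, 2.619, 0.001]
ft_force: [5.6, 0.9, -9.9]
grip_width: 0.0265
grasp_force: 59.6
```

Run:
```python
from h import *
s=read_state(); print(s["tool_pos"],s["ft_force"],s["moment"])
p=camera("side"); save(p,"side2")
print([(d["at"],d["conf"]) for d in spot_point(p,"knob")][:1])
cv2.imwrite('pics/side2c.png',cv2.resize(p["pixels"][250:450,180:420,::-1],None,fx=3,fy=3))
```

```text
[ 0.47795663 -0.10071488  0.19568905] [ 5.6098201   0.92536984 -9.8895921 ] [ 0.22235294 -1.1708674  -0.02567857]
[([0.4788, -0.1014, 0.2129], 0.62)]
```

View pics/side2c.png

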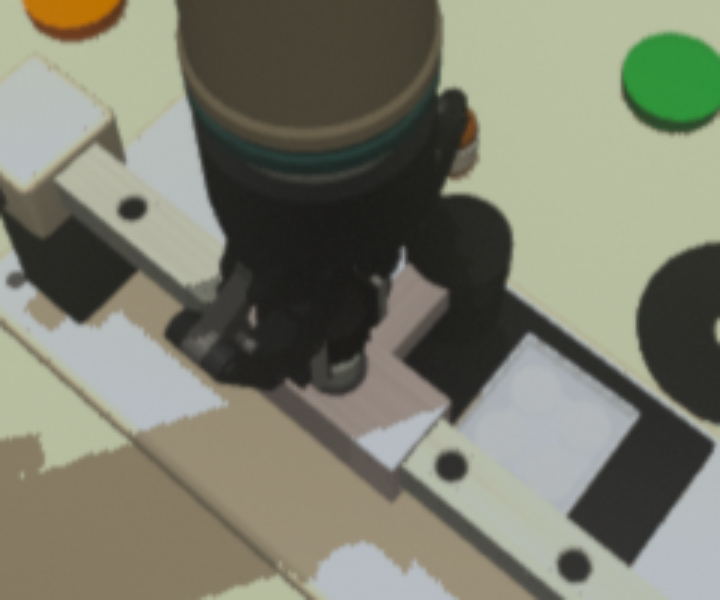

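The knob is held and raised about 11 mm, and the downward pull of 9.9 N matches the spring. The well plate is undisturbed. Next is the 60 mm slide towards the column.

>>> play_rows --twist '[[0, 0, 0], [0, 0, 0], [0, 0, 0], [0, 0, 0], [0, 0, 0], [0, 0, 0], [0, 0, 0], [0, 0, 0], [0, 0, 0], [0, 0, 0]]' --offset '[[5, 0, 0], [13, 0, 0], [21, 0, 0], [29, 0, 0], [37, 0, 0], [45, 0, 0], [53, 0, 0], [58, 0, 0], [60, 0, 0], [60, 0, 0]]' --gripper '[-1, -1, -1, -1, -1, -1, -1, -1, -1, -1]'

```text
time_s: 5.45
tool_pos: [0.4543, -0.045, 0.1958]
tcp_rot: [-1.733, -2.62, -0.001]
ft_force: [4.7, 2.9, -9.7]
grip_width: 0.0261
grasp_force: 59.5
```

Run:
```python
from h import *
s=read_state(); print(s["tool_pos"],s["ft_force"],s["moment"])
p=camera("wrist"); save(p,"wrist3")
for q in ["knob","lamp","dish_centre"]: print(q,[(d["at"],d["conf"]) for d in spot_point(p,q)][:2])
```

```text
[ 0.45426366 -0.04499321  0.19575635] [ 4.70036937  2.86276708 -9.65254351] [ 0.54767676 -1.08287305 -0.00131612]
knob [([0.4557, -0.0449, 0.2144], 0.88)]
lamp [([0.5256, -0.0143, 0.099], 0.77)]
dish_centre [([0.5244, -0.0145, 0.0422], 0.95), ([0.5626, 0.2324, 0.0079], 0.62)]
```

View pics/wrist3.png

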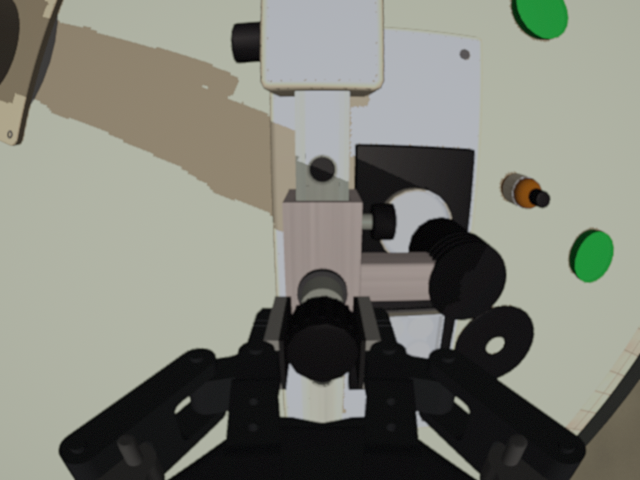

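The lamp is now over the dish: lamp at (0.526,-0.014), dish at (0.524,-0.015). The next free hole is at (322,169), ahead of the sleeve as expected. Now I'll lower the pin.

>>> play_rows --twist '[[0, 0, 0], [0, 0, 0], [0, 0, 0], [0, 0, 0], [0, 0, 0], [0, 0, 0], [0, 0, 0], [0, 0, 0]]' --offset '[[0, 0, 2], [0, 0, 4], [0, 0, 6], [0, 0, 8], [0, 0, 10], [0, 0, 11.5], [0, 0, 11.5], [0, 0, 11.5]]' --gripper '[-1, -1, -1, -1, -1, -1, -1, -1]'

```text
time_s: 6.45
tool_pos: [0.4545, -0.0455, 0.1849]
tcp_rot: [1.733, 2.619, 0.001]
ft_force: [2.6, 2.8, 0.8]
grip_width: 0.0264
grasp_force: 60.8
```

>>> play_rows --twist '[[0, 0, 0], [0, 0, 0], [0, 0, 0], [0, 0, 0], [0, 0, 0]]' --offset '[[0, 0, 0.5], [0, 0, 1], [0, 0, 1], [0, 0, 1], [0, 0, 1]]' --gripper '[-1, -1, -1, -1, -1]'

```text
time_s: 6.95
tool_pos: [0.4548, -0.0461, 0.1848]
tcp_rot: [1.733, 2.618, 0.001]
ft_force: [0.6, 1.4, 11.7]
grip_width: 0.0264
grasp_force: 61.9
```

Run:
```python
from h import *
s=read_state(); print(s["tool_pos"],s["ft_force"],s["grasp_force"])
p=camera("wrist"); save(p,"wrist4"); q=camera("side")
for n in ["knob","lamp","dish_centre","wellplate_centre"]:
  for c in (p,q): print(n,[(d["at"],round(d["conf"],2)) for d in spot_point(c,n)][:2])
```

```text
[ 0.45479361 -0.04611254  0.18477039] [ 0.6016825   1.40732201 11.71022132] 61.93551778793335
knob [([0.4552, -0.0464, 0.2068], 0.8)]
knob [([0.457, -0.0455, 0.2017], 0.65)]
lamp [([0.5266, -0.0173, 0.0979], 0.92)]
lamp [([0.5276, -0.0115, 0.1025], 0.84)]
dish_centre [([0.5253, -0.0119, 0.043], 0.79), ([0.5671, 0.2317, 0.0097], 0.79)]
dish_centre [([0.7594, 0.0363, 0.0069], 0.93), ([0.531, -0.0154, 0.0433], 0.72)]
wellplate_centre [([0.5781, -0.1205, 0.041], 0.65)]
wellplate_centre [([0.5727, -0.1212, 0.0427], 0.77)]
```

View pics/wrist4.png

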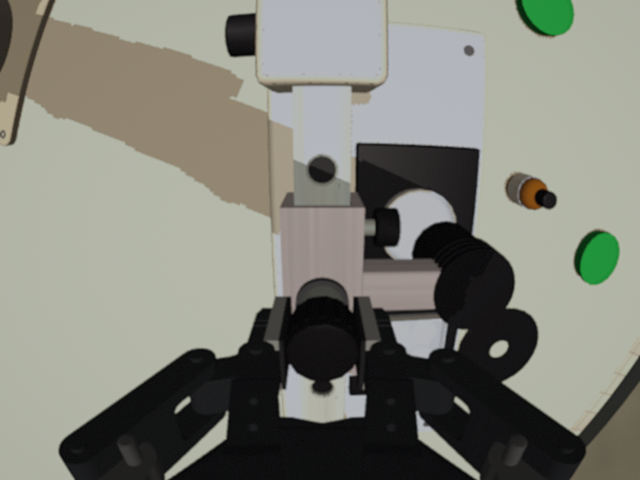

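The TCP is back at 0.1848 m, the same height as at the original home position. It did not drop further under a 12 N push, so the pin has bottomed in the hole, and the knob at (322,340) is still gripped. I'm handing in.

```bash
python3 -c "
from rig import *
print(hand_in())"
```

```text
the job is handed in; nothing more can be done
None
```

The sleeve is at the +60 mm hole with the lamp over the round dish, the pin is fully home as far as height and push force can show, and the gripper still holds the plunger knob; the job is handed in, but no verdict came back.

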